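Load a rental battery cell into the charging cradle

TASK

Take the yellow battery cell lying in the blue rest and load it into the empty charging cradle: seat its black end against the sprung copper contact first, then gently press its brass end down between the copper clips until its button snaps under the steel lip and stays held, lying level and holding the red detector pin down. Do not force the cell or the cradle, leave everything else where it is, and let go at the end.

Things in the scene. Friction and masses are not known exactly. Their poses are not given: they have to be found in the camera images.
- cell_center (a point): Centre of the yellow cell to be loaded: a rigid cylinder 32 mm in diameter, 110 mm long with its brass button, about 0.2 kg, rims bevelled 2 mm. x runs along it from its black end to its brass end (it is round: y and z point anywhere across). It starts lying level in the blue rest, axis 36 mm above the table, black end nearer the robot. Grip it across its middle.
- cell_brass (a point): Centre of the brass end face: the tip of a brass button 14 mm in diameter and 9 mm long (tip bevelled 2 mm) that stands out of the 32 mm body, 55 mm along +x from the cell's centre.
- cell_black (a point): Centre of the cell's black end face, 55 mm along -x from the cell's centre.
- rest: Blue rest, fixed: a plate 130 x 66 x 8 mm with two 90-degree V saddles, 14 mm long, centred 34 mm either side of the middle along its x; saddle tips 31 mm above the table. Between the saddles the cell's sides are free down to the 8 mm plate. Origin: middle of its underside, on the table; x along the cell, z up.
- home (a point): Centre of the loaded cell in the empty cradle if its deck were at its lowest: 36 mm above the table. The deck, with all that holds the cell, stands 0 to 18 mm higher on levelling screws; this is not reported: find it by touch or sight. x runs along the cradle from the sprung contact (nearer the robot) to the end wall with the lip; z up. 'Loaded axis' means the x line here, raised by the deck.
- cradle: Empty charging cradle, fixed: black base plate 182 x 70 x 8 mm (x -105 to +77 mm) with red lamps and the raised grey deck. Origin on the table 36 mm below point home, same axes. On the deck: two 90-degree V saddles 14 mm long at x = -34 and +34 mm, tips 5 mm below the loaded axis; deck top 24 mm below it, cell sides free between them; blue spring block, top 22 mm above it, x -101 to -76 mm.
- lip (a point): On the base plate straight below the lip: a 5 mm thick, 26 mm wide rounded steel roll at x = +52.5 mm from home, its axis 11 mm above the loaded axis. It tops the end wall (inner face x = +55 mm), overhangs it by 5 mm and clears a loaded button by 1.5 mm. The button passes down only with the cell pushed 5 to 7 mm back from home, then snaps forward under the lip onto the wall.
- clips (a point): On the base plate straight below the middle of two sprung copper clip beads, x = +40 mm from home, 6.5 mm above the loaded axis: rods of 6 mm, 10 mm long along x with round ends, 29.7 mm apart when free; slick. The cell is pressed down through them; they yield sideways (9 to 11.5 N each), then close over it. Pressing the brass end home takes about 5 to 12 N in all.
- spring (a joint): Travel (m) of the sprung contact, a 16 mm copper ball on the loaded axis: 0 free, grows as it is pushed back (-x of the cradle), hard stop at 0.020; 350 N/m, damped; 7 N at the stop. Its blue block's setting is not reported: the free ball's tip stands 44 to 49 mm from point home along -x. A loaded cell pushes it in 6 to 11 mm; passing the lip takes 11 to 18 mm.
- seat_pin (a joint): Travel (m) of the red detector pin, 8 mm wide, in the deck at x = +20 mm from home, under the cell: 0 free, grows as the cell pushes it down; 0.004 to 0.005 with the cell home and held, 3 to 4 N there. The cell's own weight pushes it no more than about 2 mm.
- busy_cradle: The twin cradle with a cell already in it, green lamps; to be left alone. Same shape, deck 9 mm up; origin on the table, 45 mm below the centre of its cell; x as for the empty cradle.
- spare_a: Upright yellow cell with a red band, 32 mm in diameter, 110 mm tall, loose; leave alone. Origin at the centre of its foot.
- spare_b: Another such upright cell, loose; leave alone.
- phone: Black phone lying flat, 72 x 150 x 8 mm, loose; leave alone. Origin under its middle.
- padlock: Brass padlock lying flat, body 45 x 40 x 20 mm, loose; leave alone. Origin under its body.
- driver: Screwdriver lying on the table, loose; leave alone. x along it.
- mug: Blue mug 76 mm wide, 85 mm tall, loose; leave alone. Origin under its middle.
- cell: The cell itself, as a solid; origin and axes as point cell_center.
Not all that is in view belongs to the job. Leave any green, pink or turquoise look-alike of the cell alone.

How it is judged:
By the outcome, as a careful person would: the job done as asked, in the order asked, and still so for the second after the job is handed in, with the robot touching nothing.
It also fails if it takes over 51 s, if anything falls off the work surface, if the arm or the gripper's body presses on something with over 40 N, if the wrist force passes 120 N, or if a joint passes its speed limit or range.

ROBOT

A 7-joint arm with a two-finger parallel gripper is mounted at the origin on the work surface. World frame = base frame: x ahead of the robot, y to its left, z up, the work surface at z = 0. Lengths are in m, angles in rad, forces in N, time in s.
With the tool pointing down it reaches from about 0.4 to 0.9 m from the base axis. Payload 5.5 kg.
Tool frame: the origin (TCP) lies on the centre line of the jaws, within the pads' length; the fingertips stand r.nose_length ahead of it and the grasp point (between the pads) lies 5 mm behind it (r.nose_length is the distance from the TCP to the fingertips, in m); z points along the fingers, y is the line along which they close (so a half turn about z gives the same grasp; the last joint's range is limited). The gripper opens to 85 mm and grips with 20 to 120 N. Pads are 22 mm wide; open, the fingers measure 114 mm over their backs; the gripper's body (76 mm by 85 mm) begins 54 mm behind the grasp point. The pads swing forward as they close: fully open they stand 13 mm farther back than shut.
Start: joints at [1.55, 0.501, -0.427, 1.55, 0.221, 1.138, -0.21], TCP at [0.182, -0.624, 0.245] pointing down, gripper open.
Joint ranges: [-2.88, 2.88], [-0.31, 2.03], [-1.54, 1.56], [0.2, 2.42], [-1.41, 4.55], [0.19, 2.02], [-2.57, 2.57]. Speed limits (rad/s): [2.57, 2.57, 3.14, 3.14, 3.14, 3.14, 3.14].

INTERFACE

Orientations are given as a unit quaternion [w, x, y, z].
In Python, from rig import r gives the robot as it stands.
- The arm moves only by the tool step_arm, never from a script. Its argument "increments" is a list of rows, each a list of 3 entries, a list of its own where there are three numbers: the shift along the tool's x, y, z in m, then the turn, a rotation vector about the tool's x, y, z in rad, then the closure, from 0 (fully open) to 1 (shut). A call has 1 to 12 rows; each row shifts and turns the commanded pose from where the row before left it, along the tool's axes as they then stand; what a row does not reach is not made up. A row lasts 1/8 s, in which the tool goes at most 62.5 mm and 10.7 degrees, less where a joint would pass 70% of its speed; a pose out of reach is approached as far as the arm can. A call with a gripper value outside its range is refused whole. The fingers move at their own pace and stop on an object; the grip force is fixed at half the most. Time passes only in rows, so rows that do not move let the fingers close. It gives the time, the measured TCP pose, the force, the opening and the grip force at its end, in the units of the state.
- r.observe(): the state, without advancing time (a new reading comes with each control period).
- r.read_camera(name): name is "scene" or "top" or "wrist"; returns a dict with "pixels" (480x640x3 uint8, blue, green, red), "depth" (480x640 float32, m along the optical axis (not along the pixel's ray), 0 where there is no reading), "intrinsics" (3x3 intrinsics, pixels), "world_from_camera" (4x4, takes a point from camera to world coordinates). Camera axes: x right, y down, z forward; pixel columns grow to the right and rows downward; lengths in m; the calibration is good to about 2 mm. A picture is of the moment at which its call begins.
- r.hand_in(): hands the job in; it is judged then, once.
Trained networks look in the newest picture that a camera, given by its name, has taken for a name from the list of things; names that differ only in an ending like _2 or _b are one class to them, and where a whole thing is asked for, a point or a joint stands for the part that bears it (a point fixed in the world has none). Each returns a list of dicts, best first, with "conf" (0 to 1); they miss things now and then, are a little off and sometimes report something else, mostly with a low value. They report only what shows in the picture. A call takes as long as a camera call. They do not tell look-alikes from the thing itself.
- r.outline_of(camera, thing): "pixels" (480x640 bool, what is visible of it) and "extent" ([left, top, width, height] in pixels, round what is visible of it).
- r.spot_point(camera, thing): "position" ([column, row] in pixels: a listed point, or the origin of a listed thing).
The state is a dict: "time": time; "joint_positions": joint angles; "joint_vel": joint speeds; "joint_torque": joint torques, N m; "ee_pos": TCP position; "tcp_rot": TCP orientation; "contact_force": force on the tool from outside, world axes, zero at the start; "ft_torque": the same for the moment, N m; "grip_width": opening from 0.0 (shut) to 1.0 (fully open); "grasp_force": force on a finger pad.
Only numpy, scipy, OpenCV 4.12 (cv2) and the standard library are available. Lean on these libraries where they do the work, as an engineer would, in place of code of your own. Each camera call takes 0.05 s, during which the arm holds its last target. There are 200 camera calls.

## Working session

There is one attempt and no reset: what is moved stays moved. The work goes in short steps, Python scripts to look and compute and a tool call to move; the robot and the scene stay as the last step left them, time stands still between calls to the robot, and variables do not carry over. Pictures are saved under pics/ and viewed, at most 10 in all, crops included, and the job is handed in when it is done.

Besides the shell and the picture viewer there is one more tool, called after "Call:" in YAML: its name, and indented under it one key for each argument. step_arm: Moves the arm, as the interface text tells. Its arguments: {"type":"object","properties":{"increments":{"type":"array"}},"required":["increments"]}

```bash
ls; mkdir -p pics
cat > h.py <<'E'
import numpy as np, cv2
from rig import r
def cam(n):
    return r.read_camera(n)
def w(c,u,v,d=None,z=None):
    K=c["intrinsics"];T=c["world_from_camera"]
    ray=np.array([(u-K[0,2])/K[0,0],(v-K[1,2])/K[1,1],1.])
    if z is not None:
        rw=T[:3,:3]@ray; d=(z-T[2,3])/rw[2]
    elif d is None: d=c["depth"][int(round(v)),int(round(u))]
    return T[:3,:3]@(ray*d)+T[:3,3]
E
python3 - <<'E'
from h import *
print(r.observe(), r.nose_length)
for n in("top","scene"):
    c=cam(n); cv2.imwrite(f"pics/{n}0.png",c["pixels"])
    for t in("cell_center","cell_brass","cell_black","rest","home","cradle","lip","clips","busy_cradle","spare_a"):
        for s in r.spot_point(n,t)[:3]:
            u,v=s["position"]; 
            try:print(n,t,round(s["conf"],2),np.round([u,v]),np.round(w(c,u,v),3))
            except Exception as e:print(e)
E
```

```text
pics
{'time': 0.0, 'joint_positions': array([ 1.55022165,  0.50185954, -0.42673146,  1.55143362,  0.22078441,
        1.13833311, -0.21028639]), 'joint_vel': array([ 0.0014216 ,  0.00128225,  0.0003892 , -0.00028211,  0.00026663,
       -0.00086646,  0.00030333]), 'joint_torque': array([ 6.63997071e-04, -5.69517660e+01, -5.81531793e+00, -2.80934304e+01,
        1.06371398e-02,  1.19328641e-02, -3.48189496e-05]), 'ee_pos': array([ 0.18172321, -0.62338154,  0.24425354]), 'tcp_rot': array([-9.86236271e-04,  9.89949937e-01,  1.41414770e-01, -1.15520273e-04]), 'contact_force': array([ 0.23161627, -0.21954656,  0.51415551]), 'ft_torque': array([-0.00518071, -0.02661487, -0.03747838]), 'grasp_force': 0.0, 'grip_width': 1.0030395538203738} 0.014
top cell_center 0.95 [311. 329.] [ 0.368 -0.003  0.035]
top cell_center 0.89 [322. 261.] [ 0.526 -0.023  0.053]
top cell_center 0.74 [392. 343.] [ 0.341 -0.192  0.028]
top cell_brass 0.95 [356. 123.] [ 0.873 -0.098  0.023]
top cell_brass 0.89 [416. 350.] [ 0.326 -0.253  0.005]
top cell_brass 0.88 [234. 322.] [0.379 0.18  0.005]
top cell_black 0.98 [2
[... 1193 characters left out ...]
k 0.66 [453. 226.] [0.275 0.188 0.029]
scene cell_black 0.64 [186. 272.] [ 0.831 -0.174  0.034]
scene rest 0.96 [325. 250.] [ 0.544 -0.003  0.011]
scene rest 0.42 [305. 248.] [ 0.572 -0.045  0.01 ]
scene rest 0.31 [460. 322.] [0.526 0.362 0.023]
scene home 0.9 [408. 286.] [0.52  0.224 0.026]
scene cradle 0.86 [408. 298.] [0.549 0.246 0.027]
scene cradle 0.67 [321. 236.] [ 0.545 -0.017  0.051]
scene lip 0.59 [392. 306.] [0.59  0.232 0.027]
scene clips 0.96 [395. 304.] [0.582 0.235 0.026]
scene clips 0.17 [448. 340.] [0.581 0.367 0.017]
scene busy_cradle 0.68 [274. 221.] [ 0.56  -0.166  0.022]
scene spare_a 0.74 [458. 321.] [0.572 0.375 0.076]
scene spare_a 0.56 [449. 340.] [0.578 0.369 0.017]
```

Run:
```python
import cv2
a=cv2.imread("pics/top0.png")[100:420,120:480]
b=cv2.imread("pics/scene0.png")[130:400,150:550]
cv2.imwrite("pics/v1.png",cv2.resize(a,None,fx=1.85,fy=1.85,interpolation=cv2.INTER_CUBIC))
cv2.imwrite("pics/v2.png",cv2.resize(b,None,fx=2,fy=2,interpolation=cv2.INTER_CUBIC))
```

```text
(no output)
```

View pics/v1.png

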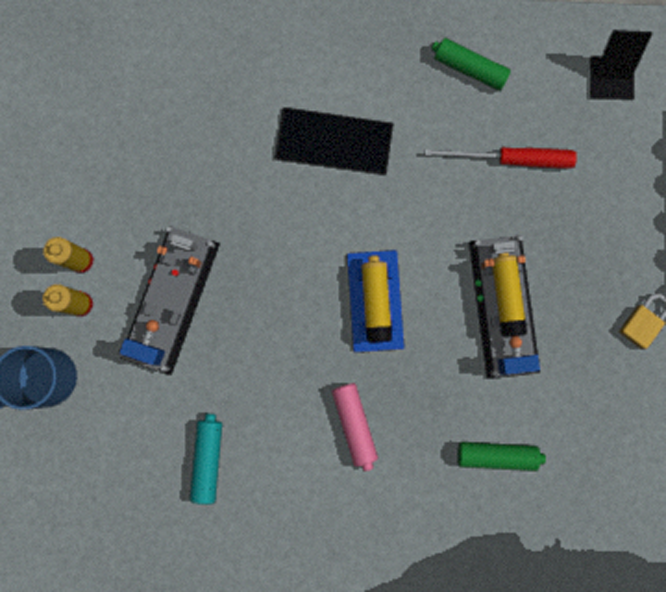

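View pics/v2.png

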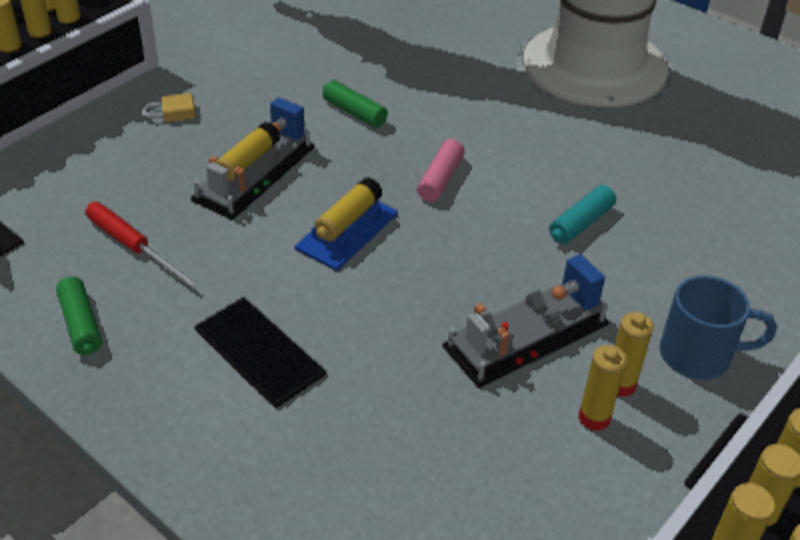

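The cell meant is the yellow one lying in the blue rest, top pixel (322,261). The others don't fit: one yellow lies in the green-lamped cradle (389,258), the red-banded ones stand upright, and the rest are green, pink or turquoise. The empty cradle has red lamps, at top pixel (215,254).

```bash
cat >> h.py <<'E'
def cloud(c):
    K=c["intrinsics"];T=c["world_from_camera"];v,u=np.mgrid[:480,:640];d=c["depth"]
    P=np.stack([(u-K[0,2])/K[0,0]*d,(v-K[1,2])/K[1,1]*d,d],-1)
    return P@T[:3,:3].T+T[:3,3], d>0
def fit(P,c,ok,xr,yr,zr,name,mask=None):
    m=ok&(P[...,0]>xr[0])&(P[...,0]<xr[1])&(P[...,1]>yr[0])&(P[...,1]<yr[1])&(P[...,2]>zr[0])&(P[...,2]<zr[1])
    if mask is not None:m&=mask
    q=P[m]; rc=cv2.minAreaRect(np.float32(q[:,:2]*1000)); b=cv2.boxPoints(rc)
    e=max((b[1]-b[0],b[2]-b[1]),key=lambda x:np.hypot(*x)); e=e if e[0]>0 else -e
    print(name,len(q),"ctr",np.round(rc[0],1),"size",np.round(rc[1],1),"yaw",round(float(np.arctan2(e[1],e[0])),4),"zmax",np.round(np.percentile(q[:,2],[5,50,95]),4))
    return q
def hsv(c): return cv2.cvtColor(c["pixels"],cv2.COLOR_BGR2HSV)
E
python3 - <<'E'
from h import *
c=cam("top");P,ok=cloud(c);H=hsv(c);S=H[...,1]>110
yel=S&(H[...,0]>15)&(H[...,0]<35);blue=S&(H[...,0]>100)&(H[...,0]<130)
fit(P,c,ok,(.42,.63),(-.1,.05),(.036,.07),"cellhi",yel)
fit(P,c,ok,(.42,.63),(-.1,.05),(.005,.07),"restblue",blue|yel)
fit(P,c,ok,(.40,.68),(.15,.30),(.005,.12),"cradle")
fit(P,c,ok,(.40,.68),(.15,.30),(.015,.036),"deck")
fit(P,c,ok,(.40,.68),(.15,.30),(.05,.12),"block",blue)
fit(P,c,ok,(.40,.68),(-.27,-.1),(.005,.12),"busy")
T=c["world_from_camera"];print(T.round(3))
E
```

```text
cellhi 468 ctr [530.7 -26.1] size [96.  30.3] yaw 0.0962 zmax [0.0435 0.0505 0.0551]
restblue 1286 ctr [527.  -26.5] size [129.5  66.1] yaw 0.1002 zmax [0.0063 0.012  0.0538]
cradle 2445 ctr [539.8 225. ] size [279.4 149.4] yaw 0.001 zmax [0.0057 0.0274 0.0721]
deck 1236 ctr [518.7 236.9] size [ 65.7 177.5] yaw -0.3008 zmax [0.024  0.0276 0.0323]
block 196 ctr [450.1 260.3] size [43.9 20. ] yaw 1.2712 zmax [0.0606 0.0728 0.0763]
busy 2377 ctr [ 540. -185.] size [168.3 278.2] yaw -0.005 zmax [0.0056 0.0241 0.0667]
[[ 0.029 -0.991  0.128  0.428]
 [-0.999 -0.032 -0.024  0.014]
 [ 0.028 -0.127 -0.992  1.145]
 [ 0.     0.     0.     1.   ]]
```

```bash
cat >> h.py <<'E'
from scipy.spatial.transform import Rotation as Ro
def Rt(yaw,pitch=0):
    # tool x along yaw dir, tilted up by pitch (x end up), z down
    x=np.array([np.cos(yaw)*np.cos(pitch),np.sin(yaw)*np.cos(pitch),np.sin(pitch)])
    y=np.array([np.sin(yaw),-np.cos(yaw),0]); return np.stack([x,y,np.cross(x,y)],1)
def cur():
    s=r.observe();q=np.array(s["tcp_rot"]);return np.array(s["ee_pos"]),Ro.from_quat(q[[1,2,3,0]]).as_matrix(),s
def plan(p0,R0,p1,R1):
    print("shift(tool0)",np.round(R0.T@(np.array(p1)-p0),4),"rot",np.round(Ro.from_matrix(R0.T@R1).as_rotvec(),4))
E
python3 - <<'E'
from h import *
p,R,s=cur();print(R.round(3),s["time"]);R1=Rt(.1);plan(p,R1,[.527,-.0265,.18],R1);plan(p,R,p,R1)
E
```

```text
[[ 0.96  0.28  0.  ]
 [ 0.28 -0.96 -0.  ]
 [ 0.    0.   -1.  ]] 1.15
shift(tool0) [ 0.4029 -0.5601  0.0653] rot [0. 0. 0.]
shift(tool0) [0. 0. 0.] rot [ 0.     -0.      0.1838]
```

Call:
step_arm:
  increments:
    - [[0, 0, 0], [0, 0, 0.184], 0]
    - [[0.029, -0.04, 0.004], [0, 0, 0], 0]
    - [[0.029, -0.04, 0.004], [0, 0, 0], 0]
    - [[0.029, -0.04, 0.004], [0, 0, 0], 0]
    - [[0.029, -0.04, 0.004], [0, 0, 0], 0]
    - [[0.029, -0.04, 0.004], [0, 0, 0], 0]
    - [[0.029, -0.04, 0.004], [0, 0, 0], 0]
    - [[0.029, -0.04, 0.004], [0, 0, 0], 0]
    - [[0.029, -0.04, 0.004], [0, 0, 0], 0]
    - [[0.029, -0.04, 0.004], [0, 0, 0], 0]
    - [[0.029, -0.04, 0.004], [0, 0, 0], 0]
    - [[0.029, -0.04, 0.004], [0, 0, 0], 0]

```text
time: 2.65
ee_pos: [0.4564, -0.1532, 0.2016]
tcp_rot: [0.0, 0.999, 0.05, 0.0]
contact_force: [-0.3, -0.6, 0.0]
grip_width: 1.002
grasp_force: 0.0
```

Run:
```python
from h import *
p,R,s=cur();print(p,R.round(3),s["time"]);R1=Rt(.1);plan(p,R,[.527,-.0265,.18],R1)
```

```text
[ 0.45643093 -0.15316306  0.20156401] [[ 0.995  0.099  0.001]
 [ 0.099 -0.995 -0.001]
 [ 0.001  0.001 -1.   ]] 2.65
shift(tool0) [ 0.0828 -0.119   0.0215] rot [ 0.0008 -0.0008 -0.0005]
```

Call:
step_arm:
  increments:
    - [[0.028, -0.04, 0.007], [0, 0, 0], 0]
    - [[0.028, -0.04, 0.007], [0, 0, 0], 0]
    - [[0.028, -0.04, 0.007], [0, 0, 0], 0]
    - [[0, 0, 0], [0, 0, 0], 0]

```text
time: 3.15
ee_pos: [0.5285, -0.0214, 0.1804]
tcp_rot: [-0.001, 0.999, 0.054, 0.001]
contact_force: [0.1, -0.8, -0.4]
grip_width: 1.002
grasp_force: 0.0
```

Run:
```python
from h import *
p,R,s=cur();print(p,s["time"])
c=cam("wrist");cv2.imwrite("pics/w1.png",c["pixels"]);P,ok=cloud(c);H=hsv(c);S=H[...,1]>110
print(c["world_from_camera"].round(3))
yel=S&(H[...,0]>15)&(H[...,0]<35)
for t in("cell_center","cell_brass","cell_black"):
    for q in r.spot_point("wrist",t)[:2]:print(t,q["conf"],q["position"],w(c,*q["position"],z=.036).round(4))
q=fit(P,c,ok,(.42,.63),(-.1,.05),(.036,.07),"cellhi",yel)
q=fit(P,c,ok,(.42,.63),(-.1,.05),(.005,.07),"all")
```

```text
[ 0.52854547 -0.02139386  0.18039146] 3.15
[[ 0.107 -0.957 -0.269  0.596]
 [-0.994 -0.104 -0.027 -0.015]
 [-0.003  0.271 -0.963  0.31 ]
 [ 0.     0.     0.     1.   ]]
cell_center 0.94 [325.8, 232.8] [ 0.5218 -0.0272  0.036 ]
cell_center 0.64 [281.1, 404.4] [ 0.3741 -0.0073  0.036 ]
cell_brass 0.92 [68.4, 371.6] [0.3863 0.1631 0.036 ]
cell_brass 0.64 [323.0, 156.3] [ 0.575  -0.0193  0.036 ]
cell_black 0.96 [324.7, 300.4] [ 0.4694 -0.0323  0.036 ]
cell_black 0.76 [265.7, 348.4] [0.4241 0.0088 0.036 ]
cellhi 5559 ctr [527.  -26.7] size [103.7  30.8] yaw 0.0979 zmax [0.0422 0.0504 0.053 ]
all 14036 ctr [524.6 -26.5] size [129.3  66.1] yaw 0.0983 zmax [0.0076 0.0295 0.0526]
```

View pics/w1.png

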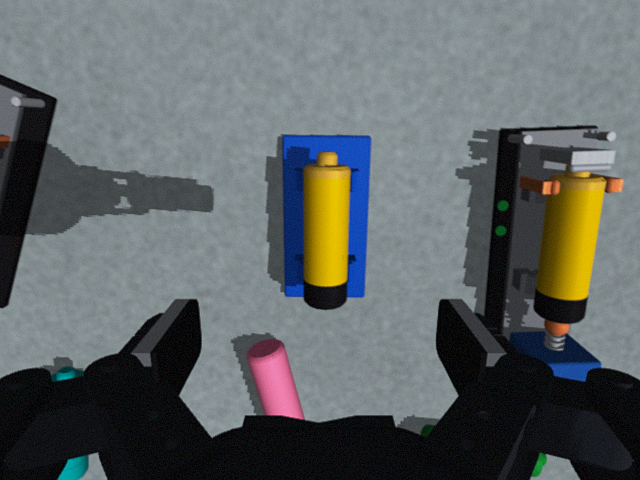

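The picture shows the yellow cell in the blue rest, brass button at about (327,158), black end at (325,297), centred at (326,233). The projection agrees with the rest's position and the 36 mm height, so this is the cell. Next I check that the arm has settled.

Run:
```python
from h import *
p,R,s=cur();print(p,s["time"],np.arctan2(R[1,0],R[0,0]));R1=Rt(.1);plan(p,R,[.5225,-.0267,.032],R1)
```

```text
[ 0.52678477 -0.02808132  0.18026602] 3.35 0.0980938862819047
shift(tool0) [-0.004  -0.0019  0.1483] rot [ 0.0009  0.0006 -0.0019]
```

Call:
step_arm:
  increments:
    - [[-0.004, -0.002, 0.02], [0, 0, 0], 0]
    - [[0, 0, 0.04], [0, 0, 0], 0]
    - [[0, 0, 0.04], [0, 0, 0], 0]
    - [[0, 0, 0.03], [0, 0, 0], 0]
    - [[0, 0, 0.018], [0, 0, 0], 0]
    - [[0, 0, 0], [0, 0, 0], 0.2]
    - [[0, 0, 0], [0, 0, 0], 0.8]
    - [[0, 0, 0], [0, 0, 0], 0.8]
    - [[0, 0, 0], [0, 0, 0], 0.8]
    - [[0, 0, 0], [0, 0, 0], 0.8]
    - [[0, 0, 0], [0, 0, 0], 0.8]

```text
time: 4.72
ee_pos: [0.5242, -0.0262, 0.0339]
tcp_rot: [0.001, 0.999, 0.05, 0.001]
contact_force: [-1.2, -2.5, 4.1]
grip_width: 0.355
grasp_force: 58.8
```

Call:
step_arm:
  increments:
    - [[0, 0, -0.02], [0, 0, 0], 0.8]
    - [[0, 0, -0.05], [0, 0, 0], 0.8]
    - [[0, 0, -0.05], [0, 0, 0], 0.8]
    - [[0, 0, -0.04], [0, 0, 0.133], 0.8]
    - [[0, 0, -0.02], [0, 0, 0.133], 0.8]
    - [[-0.01, -0.03, 0], [0, 0, 0.133], 0.8]
    - [[-0.012, -0.046, 0], [0, 0, 0], 0.8]
    - [[-0.012, -0.046, 0], [0, 0, 0], 0.8]
    - [[-0.012, -0.046, 0], [0, 0, 0], 0.8]
    - [[-0.012, -0.046, 0], [0, 0, 0], 0.8]
    - [[-0.01, -0.037, 0], [0, 0, 0], 0.8]
    - [[0, 0, 0], [0, 0, 0], 0.8]

```text
time: 6.22
ee_pos: [0.526, 0.2407, 0.2142]
tcp_rot: [-0.002, 0.989, -0.145, 0.0]
contact_force: [0.6, -1.0, -1.5]
grip_width: 0.355
grasp_force: 59.7
```

Call:
step_arm:
  increments:
    - [[0, 0, 0], [0, 0, 0], 0.8]

```text
time: 6.35
ee_pos: [0.5275, 0.2344, 0.2131]
tcp_rot: [0.0, 0.989, -0.148, 0.0]
contact_force: [-0.1, -0.7, -1.2]
grip_width: 0.355
grasp_force: 59.7
```

Run:
```python
from h import *
p,R,s=cur();print(p,s["time"],np.arctan2(R[1,0],R[0,0]),s["contact_force"])
c=cam("wrist");cv2.imwrite("pics/w2.png",c["pixels"]);np.savez("pics/w2",**c)
for t in("cell_brass","cell_black","cell_center"):
    for q in r.spot_point("wrist",t)[:2]:
        X=w(c,*q["position"],z=p[2]+.005);print(t,q["conf"],q["position"],X.round(4),(R.T@(X-p)).round(4))
for t in("home","cradle","lip","clips"):
    for q in r.spot_point("wrist",t)[:1]:
        print(t,q["conf"],q["position"],w(c,*q["position"],z=.008).round(4),w(c,*q["position"],z=.05).round(4))
```

```text
[0.52748647 0.23440222 0.21314244] 6.35 -0.2980513757218919 [-0.14088715 -0.71626608 -1.23577862]
cell_brass 0.89 [315.0, 167.6] [0.5798 0.2189 0.2181] [ 0.0545 -0.0005 -0.005 ]
cell_brass 0.68 [321.6, 322.9] [0.5282 0.2325 0.2181] [ 0.0012  0.0017 -0.005 ]
cell_black 0.68 [601.5, 258.9] [0.5234 0.1371 0.2181] [ 0.0246  0.0942 -0.0049]
cell_black 0.51 [441.0, 441.0] [0.4672 0.2035 0.2181] [-0.0486  0.0472 -0.005 ]
cell_center 0.57 [316.1, 322.7] [0.5288 0.2343 0.2181] [ 0.0013 -0.0002 -0.005 ]
home 0.59 [314.6, 156.3] [0.5681 0.2244 0.008 ] [0.5711 0.2231 0.05  ]
lip 0.89 [318.1, 138.3] [0.5811 0.2174 0.008 ] [0.5824 0.217  0.05  ]
clips 0.89 [314.8, 156.6] [0.5678 0.2243 0.008 ] [0.5708 0.223  0.05  ]
```

View pics/w2.png

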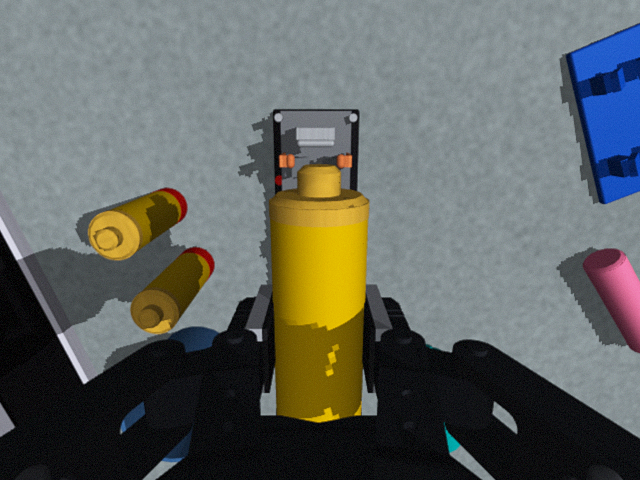

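Run:
```python
from h import *
c=dict(np.load("pics/w2.npz"));P,ok=cloud(c);H=hsv(c);S=H[...,1]>110
v,u=np.mgrid[:480,:640];reg=(v<195)&(v>100)&(u>260)&(u<375)
e=np.array([np.cos(-.3),np.sin(-.3)]);n=np.array([-e[1],e[0]])
h0=np.array([.533,.2335])
def rep(m,name):
    q=P[m];L=np.c_[(q[:,:2]-h0)@e,(q[:,:2]-h0)@n,q[:,2]]*1000
    print(name,len(q));[print("   ",np.percentile(L[:,i],[2,10,50,90,98]).round(1)) for i in range(3)]
org=reg&ok&S&((H[...,0]<15))
rep(org&(u<315)&(P[...,2]>.045),"clipL");rep(org&(u>315)&(P[...,2]>.045),"clipR")
rep(reg&ok&(v<150)&(P[...,2]>.053)&(np.abs(u-316)<25),"lip")
rep(reg&ok&(v<165)&(P[...,2]<.036)&(P[...,2]>.015)&(np.abs(u-316)<35),"deck")
fit(P,c,ok&reg,(.5,.7),(.1,.4),(.015,.036),"deckrect")
b=reg&ok&(P[...,2]>.004)&(v<130);rep(b,"frontedge")
for z in(): pass
```

```text
clipL 194
    [33.1 33.9 37.4 40.7 41. ]
    [15.9 17.1 21.  25.6 26.4]
    [56.6 57.5 58.8 60.2 60.8]
clipR 187
    [33.2 34.  37.5 40.6 41.1]
    [-24.4 -23.7 -19.4 -15.2 -14.5]
    [55.9 57.6 58.8 60.4 61.2]
lip 722
    [47.4 48.7 53.5 58.7 59.4]
    [-11.4  -9.3   0.9  11.2  13.3]
    [62.3 63.1 64.1 65.1 65.7]
deck 2479
    [34.1 39.4 56.7 69.3 71.4]
    [-25.  -21.7  -0.3  22.6  26. ]
    [25.2 25.8 26.8 27.9 33.3]
deckrect 2973 ctr [573.3 221.5] size [61.4 60.2] yaw 1.2997 zmax [0.0256 0.0268 0.0317]
frontedge 1799
    [58.3 59.6 65.6 71.9 73.6]
    [-32.5 -25.4   0.4  27.1  34.3]
    [ 7.   8.  26.6 32.3 64.4]
```

The picture shows the held cell over the cradle with its brass tip at (318,168). The clip beads are at (287,160) and (345,160), the lip at (316,136). Lip top, clip tops and deck top all put the loaded axis at about z=51 mm (deck raised about 15 mm). Home is about (0.5306, 0.2352), yaw -0.30.

```bash
cat >> h.py <<'E'
HOME=np.array([.5306,.2352,.051]);CY=-.3;OFF=np.array([-.001,0,-.002])
E3=np.array([np.cos(CY),np.sin(CY),0])
def go(wps):
    p,R,s=cur();print("t",s["time"],"F cradle",F(s))
    print("now cx,cz,th",where(p,R))
    for cx,cz,th in wps:
        R1=Rt(CY,th);p1=HOME+E3*cx/1000+np.array([0,0,cz/1000])-R1@OFF
        plan(p,R,p1,R1);p,R=p1,R1
def where(p,R):
    d=p+R@OFF-HOME;return np.round([d@E3*1000,d[2]*1000,np.arcsin(R[2,0]),(d@np.array([-E3[1],E3[0],0]))*1000],3)
def F(s):
    f=np.array(s["contact_force"]);return np.round([f@E3,f@np.array([-E3[1],E3[0],0]),f[2]],2)
E
python3 - <<'E'
from h import *
go([(14,45,.314),(13,21,.314),(-7,14,.314)])
E
```

```text
t 6.75 F cradle [ 0.35  0.22 -1.98]
now cx,cz,th [ -2.926 163.323  -0.     -2.276]
shift(tool0) [ 0.0175 -0.0023  0.1179] rot [ 3.00e-04  3.14e-01 -6.00e-04]
shift(tool0) [-0.0084 -0.      0.0225] rot [0. 0. 0.]
shift(tool0) [-0.0212 -0.      0.0005] rot [0. 0. 0.]
```

Call:
step_arm:
  increments:
    - [[0.0175, -0.0023, 0.02], [0, 0, 0], 0.8]
    - [[0, 0, 0.04], [0, 0, 0], 0.8]
    - [[0, 0, 0.04], [0, 0.157, 0], 0.8]
    - [[-0.0028, 0, 0.0175], [0, 0.157, 0], 0.8]
    - [[0, 0, 0], [0, 0, 0], 0.8]
    - [[0, 0, 0], [0, 0, 0], 0.8]
    - [[0, 0, 0], [0, 0, 0], 0.8]

```text
time: 7.62
ee_pos: [0.541, 0.2329, 0.1075]
tcp_rot: [0.019, 0.986, -0.148, 0.077]
contact_force: [0.6, 0.2, -0.1]
grip_width: 0.351
grasp_force: 59.8
```

Run:
```python
from h import *
go([(13,21,.314),(-7,14,.314)])
c=cam("scene");cv2.imwrite("pics/s3.png",cv2.resize(c["pixels"][220:360,320:500],None,fx=4,fy=4,interpolation=cv2.INTER_CUBIC))
c=cam("wrist");np.savez("pics/w3",**c)
p,R,s=cur()
P,ok=cloud(c);cv2.imwrite("pics/w3.png",c["pixels"])
for q in r.spot_point("wrist","cell_brass")[:2]:
    u,v=q["position"];X=w(c,u,v);print(q["conf"],u,v,(R.T@(X-p)).round(4))
```

```text
t 7.625 F cradle [ 0.57  0.35 -0.15]
now cx,cz,th [ 9.318 58.306  0.157  0.942]
shift(tool0) [-0.0019  0.0003  0.0373] rot [0.0149 0.1566 0.0034]
shift(tool0) [-0.0212 -0.      0.0005] rot [0. 0. 0.]
0.6 318.0 166.8 [ 0.0553  0.0002 -0.0082]
```

View pics/s3.png

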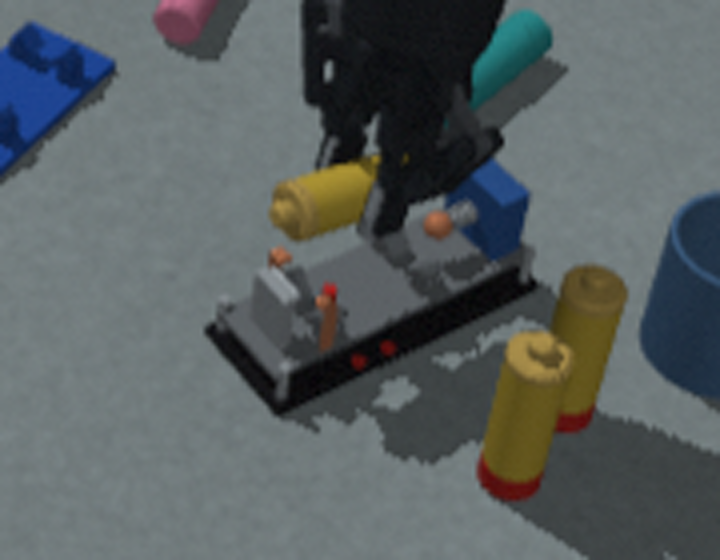

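```bash
sed -i 's/OFF=np.array(\[-.001,0/OFF=np.array([-.0005,0/' h.py
python3 - <<'E'
from h import *
p,R,s=cur();print(s["joint_positions"].round(3));go([(14,45,.314),(13,21,.314)])
E
```

```text
[-0.513  0.481 -0.016  1.919  0.22   0.658 -2.566]
t 7.775 F cradle [ 0.22 -0.15 -1.9 ]
now cx,cz,th [ 9.569 57.866  0.157  0.164]
shift(tool0) [ 0.0027 -0.0001  0.0133] rot [0.016  0.1568 0.003 ]
shift(tool0) [-0.0084 -0.      0.0225] rot [0. 0. 0.]
```

Joint 7 sits at its limit (-2.57), so the tool can't pitch further this way. I'll put the cell back in the rest, turn the tool half round and regrip.

Run:
```python
from h import *
p,R,s=cur();R1=Rt(CY);p1=p+[0,0,.10]
plan(p,R,p1,R1);R2=Rt(.1);p2=np.array([.5225,-.0267,.15]);plan(p1,R1,p1,R2);plan(p1,R2,p2,R2)
```

```text
shift(tool0) [ 0.0157  0.0016 -0.0988] rot [ 0.0163 -0.1572  0.0004]
shift(tool0) [0. 0. 0.] rot [ 0.   0.  -0.4]
shift(tool0) [-0.0438  0.2559  0.057 ] rot [0. 0. 0.]
```

Call:
step_arm:
  increments:
    - [[0.005, 0, -0.033], [0, 0, 0], 0.8]
    - [[0.005, 0, -0.033], [0, -0.08, 0], 0.8]
    - [[0.005, 0, -0.033], [0.016, -0.077, 0], 0.8]
    - [[0, 0, 0], [0, 0, -0.133], 0.8]
    - [[0, 0, 0], [0, 0, -0.133], 0.8]
    - [[0, 0, 0], [0, 0, -0.134], 0.8]
    - [[-0.008, 0.045, 0.01], [0, 0, 0], 0.8]
    - [[-0.008, 0.045, 0.01], [0, 0, 0], 0.8]
    - [[-0.008, 0.045, 0.01], [0, 0, 0], 0.8]
    - [[-0.008, 0.045, 0.01], [0, 0, 0], 0.8]
    - [[-0.006, 0.045, 0.01], [0, 0, 0], 0.8]
    - [[0, 0, 0], [0, 0, 0], 0.8]

```text
time: 9.28
ee_pos: [0.5262, 0.0007, 0.1563]
tcp_rot: [0.002, 0.999, 0.047, -0.001]
contact_force: [0.5, 0.3, -0.9]
grip_width: 0.356
grasp_force: 59.9
```

Run:
```python
from h import *
p,R,s=cur();print(p,s["time"],s["joint_positions"].round(3));R2=Rt(.1);plan(p,R,np.array([.5225,-.0267,.0350]),R2)
```

```text
[0.52623714 0.00070178 0.1562831 ] 9.275 [ 0.018  0.364 -0.088  1.948  0.047  0.833 -1.573]
shift(tool0) [-0.006   0.0265  0.1214] rot [ 0.0036  0.0022 -0.0061]
```

Call:
step_arm:
  increments:
    - [[-0.004, 0.028, 0.02], [0, 0, 0], 0.8]
    - [[0, 0, 0.035], [0, 0, -0.004], 0.8]
    - [[0, 0, 0.035], [0, 0, 0], 0.8]
    - [[0, 0, 0], [0, 0, 0], 0.8]
    - [[0, 0, 0], [0, 0, 0], 0.8]

```text
time: 9.9
ee_pos: [0.5269, -0.021, 0.068]
tcp_rot: [0.001, 0.999, 0.054, 0.001]
contact_force: [-0.4, -0.4, -1.8]
grip_width: 0.351
grasp_force: 60.0
```

Run:
```python
from h import *
p,R,s=cur();print(p,s["time"]);R2=Rt(.1);plan(p,R,np.array([.5225,-.0267,.0350]),R2)
```

```text
[ 0.52692842 -0.02099661  0.06800082] 9.9
shift(tool0) [-0.0051  0.0052  0.033 ] rot [ 0.0013 -0.0011  0.0076]
```

Call:
step_arm:
  increments:
    - [[-0.003, 0.003, 0], [0, 0, 0], 0.8]
    - [[0, 0, 0.012], [0, 0, 0], 0.8]
    - [[0, 0, 0], [0, 0, 0], 0.8]
    - [[0, 0, 0], [0, 0, 0], 0.8]

```text
time: 10.4
ee_pos: [0.5232, -0.0243, 0.0548]
tcp_rot: [0.001, 0.999, 0.054, -0.0]
contact_force: [0.4, 0.3, -1.0]
grip_width: 0.355
grasp_force: 60.0
```

Run:
```python
from h import *
p,R,s=cur();print(p,s["time"],F(s));R2=Rt(.1);plan(p,R,np.array([.5225,-.0267,.0350]),R2)
```

```text
[ 0.5231543  -0.0243111   0.05480637] 10.4 [ 0.26  0.37 -1.05]
shift(tool0) [-0.0009  0.0023  0.0198] rot [0.0016 0.0007 0.0081]
```

Call:
step_arm:
  increments:
    - [[-0.001, 0.002, 0.009], [0, 0, 0.007], 0.8]
    - [[0, 0, 0.007], [0, 0, 0], 0.8]
    - [[0, 0, 0.003], [0, 0, 0], 0.8]
    - [[0, 0, 0], [0, 0, 0], 0.8]
    - [[0, 0, 0], [0, 0, 0], 0.8]

```text
time: 11.02
ee_pos: [0.5226, -0.0265, 0.036]
tcp_rot: [0.001, 0.999, 0.05, -0.0]
contact_force: [0.3, 0.3, -0.8]
grip_width: 0.358
grasp_force: 60.0
```

Call:
step_arm:
  increments:
    - [[0, 0, 0.001], [0, 0, 0], 0.8]
    - [[0, 0, 0.001], [0, 0, 0], 0.8]
    - [[0, 0, 0], [0, 0, 0], 0.8]

```text
time: 11.4
ee_pos: [0.5227, -0.0264, 0.0341]
tcp_rot: [0.001, 0.999, 0.05, 0.0]
contact_force: [-0.2, 0.6, 0.0]
grip_width: 0.355
grasp_force: 60.3
```

Call:
step_arm:
  increments:
    - [[0, 0, 0], [0, 0, 0], 0.2]
    - [[0, 0, 0], [0, 0, 0], 0]
    - [[0, 0, 0], [0, 0, 0], 0]
    - [[0, 0, -0.02], [0, 0, 0], 0]
    - [[0, 0, -0.05], [0, 0, 0], 0]
    - [[0, 0, -0.05], [0, 0, -0.18], 0]
    - [[0, 0, 0], [0, 0, -0.185], 0]
    - [[0, 0, 0], [0, 0, -0.185], 0]
    - [[0, 0, 0], [0, 0, -0.185], 0]
    - [[0, 0, 0], [0, 0, -0.185], 0]
    - [[0, 0, 0], [0, 0, -0.185], 0]
    - [[0, 0, 0], [0, 0, -0.185], 0]

```text
time: 12.9
ee_pos: [0.5224, -0.0265, 0.1539]
tcp_rot: [0.001, 0.766, 0.643, -0.001]
contact_force: [-0.6, -0.3, 0.4]
grip_width: 1.0
grasp_force: 0.0
```

Call:
step_arm:
  increments:
    - [[0, 0, 0], [0, 0, -0.185], 0]
    - [[0, 0, 0], [0, 0, -0.185], 0]
    - [[0, 0, 0], [0, 0, -0.185], 0]
    - [[0, 0, 0], [0, 0, -0.185], 0]
    - [[0, 0, 0], [0, 0, -0.185], 0]
    - [[0, 0, 0], [0, 0, -0.185], 0]
    - [[0, 0, 0], [0, 0, -0.185], 0]
    - [[0, 0, 0], [0, 0, -0.185], 0]
    - [[0, 0, 0], [0, 0, -0.185], 0]
    - [[0, 0, 0], [0, 0, 0], 0]
    - [[0, 0, 0], [0, 0, 0], 0]

```text
time: 14.28
ee_pos: [0.5224, -0.0265, 0.1538]
tcp_rot: [-0.0, 0.045, 0.999, -0.001]
contact_force: [0.3, 0.6, 0.0]
grip_width: 1.0
grasp_force: 0.0
```

Run:
```python
from h import *
p,R,s=cur();print(p,s["time"],s["joint_positions"].round(3));R2=Rt(.1)@np.diag([-1,-1,1]);plan(p,R,np.array([.5225,-.0267,.0335]),R2)
c=cam("top");P,ok=cloud(c);H=hsv(c);S=H[...,1]>110;yel=S&(H[...,0]>15)&(H[...,0]<35)
fit(P,c,ok,(.42,.63),(-.1,.05),(.036,.07),"cellhi",yel)
c=cam("wrist");P,ok=cloud(c);H=hsv(c);S=H[...,1]>110;yel=S&(H[...,0]>15)&(H[...,0]<35)
fit(P,c,ok,(.42,.63),(-.1,.05),(.036,.07),"cellhi",yel)
for t in("cell_center","cell_brass","cell_black"):
    for q in r.spot_point("wrist",t)[:2]:print(t,q["conf"],q["position"],w(c,*q["position"],z=.036).round(4))
```

```text
[ 0.52243122 -0.02651794  0.15384895] 14.275 [ 0.575  0.453 -0.711  1.942  0.381  0.884  1.148]
shift(tool0) [-1.000e-04  0.000e+00  1.203e-01] rot [-0.0017 -0.0003 -0.1895]Traceback (most recent call last):
  File "<stdin>", line 4, in <module>
  File "h.py", line 21, in fit
    print(name,len(q),"ctr",np.round(rc[0],1),"size",np.round(rc[1],1),"yaw",round(float(np.arctan2(e[1],e[0])),4),"zmax",np.round(np.percentile(q[:,2],[5,50,95]),4))
                                                                                                                                   ~~~~~~~~~~~~~^^^^^^^^^^^^^^^^^^
    return _quantile_unchecked(
        a, q, axis, out, overwrite_input, method, keepdims, weights)
    return _ureduce(a,
                    func=_quantile_ureduce_func,
    ...<5 lines>...
                    overwrite_input=overwrite_input,
                    method=method)
    r = func(a, **kwargs)
    result = _quantile(arr,
                       quantiles=q,
    ...<2 lines>...
                       out=out,
                       weights=wgt)
    slices_having_nans = np.isnan(arr[-1, ...])
                                  ~~~^^^^^^^^^
IndexError: index -1 is out of bounds for axis 0 with size 0
```

Call:
step_arm:
  increments:
    - [[0, 0, 0], [0, 0, -0.1], 0]
    - [[0, 0, 0.02], [0, 0, -0.09], 0]
    - [[0, 0, 0.04], [0, 0, 0], 0]
    - [[0, 0, 0.04], [0, 0, 0], 0]
    - [[0, 0, 0.02], [0, 0, 0], 0]
    - [[0, 0, 0], [0, 0, 0], 0.2]
    - [[0, 0, 0], [0, 0, 0], 0.8]
    - [[0, 0, 0], [0, 0, 0], 0.8]
    - [[0, 0, 0], [0, 0, 0], 0.8]
    - [[0, 0, 0], [0, 0, 0], 0.8]
    - [[0, 0, 0], [0, 0, 0], 0.8]

```text
time: 15.7
ee_pos: [0.5237, -0.0263, 0.0355]
tcp_rot: [0.001, -0.052, 0.999, -0.001]
contact_force: [-0.2, 0.7, 5.5]
grip_width: 0.357
grasp_force: 58.8
```

```bash
cat >> h.py <<'E'
FL=np.diag([-1,-1,1.])
OFF=np.array([0.,0,-.002])
def go(wps,flip=True):
    p,R,s=cur();print("t",s["time"],"F cradle",F(s),"J",s["joint_positions"].round(2))
    print("now cx,cz,th,cy",where(p,R))
    for cx,cz,th in wps:
        R1=Rt(CY,th)@FL;p1=HOME+E3*cx/1000+np.array([0,0,cz/1000])-R1@OFF
        plan(p,R,p1,R1);p,R=p1,R1
def where(p,R):
    d=p+R@OFF-HOME;return np.round([d@E3*1000,d[2]*1000,np.arcsin(-R[2,0]),(d@np.array([-E3[1],E3[0],0]))*1000],3)
E
python3 - <<'E'
from h import *
p,R,s=cur();print(p,s["grasp_force"],s["contact_force"],s["joint_positions"].round(2));p1=p+[0,0,.14];R1=Rt(CY)@FL;p2=HOME+E3*.014+[0,0,.12]
plan(p,R,p,R1);plan(p1,R1,p2,R1)
E
```

```text
[ 0.52368497 -0.02627297  0.03554412] 58.83625566959381 [-0.21518253  0.70894642  5.48943935] [ 0.49  0.65 -0.62  1.99  0.59  0.68  1.17]
shift(tool0) [0. 0. 0.] rot [-0.0016  0.0028  0.4041]
shift(tool0) [0.0567 0.2518 0.0045] rot [0. 0. 0.]
```

Call:
step_arm:
  increments:
    - [[0, 0, -0.02], [0, 0, 0], 0.8]
    - [[0, 0, -0.05], [0, 0, 0], 0.8]
    - [[0, 0, -0.05], [0, 0, 0], 0.8]
    - [[0, 0, -0.02], [0, 0, 0.134], 0.8]
    - [[0, 0, 0], [0, 0, 0.135], 0.8]
    - [[0.006, 0.027, 0], [0, 0, 0.135], 0.8]
    - [[0.01, 0.045, 0], [0, 0, 0], 0.8]
    - [[0.01, 0.045, 0], [0, 0, 0], 0.8]
    - [[0.01, 0.045, 0], [0, 0, 0], 0.8]
    - [[0.01, 0.045, 0], [0, 0, 0], 0.8]
    - [[0.01, 0.045, 0], [0, 0, 0], 0.8]
    - [[0, 0, 0], [0, 0, 0], 0.8]

```text
time: 17.2
ee_pos: [0.5385, 0.2369, 0.1755]
tcp_rot: [0.0, 0.146, 0.989, 0.001]
contact_force: [0.9, -0.3, -1.9]
grip_width: 0.355
grasp_force: 59.8
```

Call:
step_arm:
  increments:
    - [[0, 0, 0], [0, 0, 0], 0.8]
    - [[0, 0, 0], [0, 0, 0], 0.8]

```text
time: 17.45
ee_pos: [0.54, 0.2291, 0.1738]
tcp_rot: [0.0, 0.15, 0.989, -0.001]
contact_force: [0.3, -0.8, -1.9]
grip_width: 0.356
grasp_force: 59.8
```

```bash
sed -i 's/^OFF=np.array(\[0.,0,-.002/OFF=np.array([0.,0,-.001/' h.py
python3 - <<'E'
from h import *
go([(14,45,0),(14,45,.314),(13,21,.314)])
c=cam("wrist");cv2.imwrite("pics/w4.png",c["pixels"]);np.savez("pics/w4",**c)
p,R,s=cur()
for t in("cell_black","cell_brass"):
  for q in r.spot_point("wrist",t)[:2]:
    u,v=q["position"];X=w(c,u,v,z=p[2]);print(t,q["conf"],u,v,(R.T@(X-p)).round(4))
E
```

```text
t 17.45 F cradle [ 0.56 -0.62 -1.94] J [ 0.08  0.53 -0.7   1.77  0.41  0.99  0.49]
now cx,cz,th,cy [ 1.07600e+01  1.23797e+02  1.00000e-03 -3.01500e+00]
shift(tool0) [-0.0032  0.0032  0.0788] rot [-0.0028  0.0009 -0.0019]
shift(tool0) [-0.0003  0.     -0.    ] rot [-0.    -0.314  0.   ]
shift(tool0) [0.0084 0.     0.0225] rot [0. 0. 0.]
cell_black 0.78 321.1 167.7 [ 0.0563  0.0003 -0.    ]
cell_brass 0.67 169.7 6.0 [ 0.103  -0.0439  0.    ]
```

View pics/w4.png

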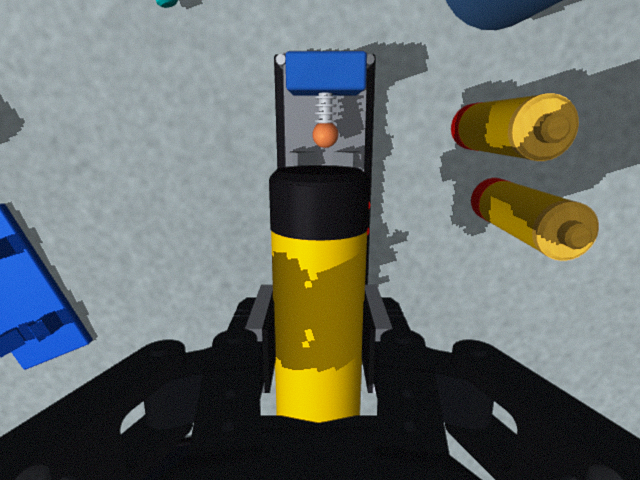

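The cell is regripped well; the black end at (320,200) now faces the copper ball at (325,134), with the blue block at (326,72). Next I measure the ball and block from this view.

Run:
```python
from h import *
c=dict(np.load("pics/w4.npz"));P,ok=cloud(c);H=hsv(c);S=H[...,1]>110
N=np.array([-E3[1],E3[0],0])
L=np.stack([(P-HOME)@E3,(P-HOME)@N,P[...,2]-HOME[2]],-1)*1000
v,u=np.mgrid[:480,:640]
b=ok&S&(H[...,0]>100)&(H[...,0]<130)&(v<110)&(u>270)&(u<380)&(L[...,2]>17)
o=ok&S&(H[...,0]<15)&(v<155)&(v>110)&(u>300)&(u<350)
d=ok&(v>100)&(v<150)&(u>285)&(u<365)&(L[...,2]<-15)&(L[...,2]>-30)
for n,m in(("block",b),("ball",o),("deck",d)):
    print(n,m.sum());[print("   ",np.percentile(L[m][:,i],[2,10,50,90,98]).round(1)) for i in range(3)]
go([(14,45,.0),(14,45,.314)])
```

```text
block 3192
    [-96.4 -94.7 -86.9 -78.9 -77.2]
    [-20.5 -16.9   0.4  17.6  21.2]
    [19.5 20.7 21.7 22.7 23.2]
ball 497
    [-59.  -57.9 -53.2 -47.9 -46.1]
    [-6.8 -5.2  0.2  5.6  6.9]
    [0.9 2.9 5.6 7.5 8.2]
deck 2992
    [-73.5 -71.  -59.  -44.7 -42.7]
    [-25.  -21.7   1.   23.   26.3]
    [-25.7 -25.2 -24.2 -23.3 -22.8]
t 17.6 F cradle [ 0.2  -0.93 -1.89] J [ 0.08  0.53 -0.7   1.77  0.41  0.99  0.49]
now cx,cz,th,cy [ 1.06230e+01  1.23586e+02  1.00000e-03 -2.58500e+00]
shift(tool0) [-0.0033  0.0028  0.0786] rot [-0.0023  0.0006 -0.0017]
shift(tool0) [-0.0003  0.     -0.    ] rot [-0.    -0.314  0.   ]
```

Call:
step_arm:
  increments:
    - [[-0.003, 0.003, 0.03], [0, 0, 0], 0.8]
    - [[0, 0, 0.04], [0, 0, 0], 0.8]
    - [[0, 0, 0.008], [0, -0.105, 0], 0.8]
    - [[0, 0, 0], [0, -0.105, 0], 0.8]
    - [[0, 0, 0], [0, -0.104, 0], 0.8]
    - [[0, 0, 0], [0, 0, 0], 0.8]
    - [[0, 0, 0], [0, 0, 0], 0.8]

```text
time: 18.48
ee_pos: [0.5442, 0.2325, 0.0958]
tcp_rot: [0.154, 0.148, 0.977, -0.024]
contact_force: [-0.2, -0.3, -1.8]
grip_width: 0.353
grasp_force: 59.9
```

```bash
sed -i 's/^OFF=np.array(\[0.,0,-.001/OFF=np.array([.001,0,-.001/;s/HOME=np.array(\[.5306,.2352/HOME=np.array([.5311,.2352/' h.py
python3 - <<'E'
from h import *
go([(14,23,.314),(-7,14,.314)])
E
```

```text
t 18.475 F cradle [-0.09 -0.3  -1.79] J [-0.23  0.51 -0.44  2.01  0.83  0.63 -0.01]
now cx,cz,th,cy [12.057 45.492  0.314  1.279]
shift(tool0) [ 0.0051 -0.0012  0.022 ] rot [-0.0019 -0.0004 -0.    ]
shift(tool0) [0.0228 0.     0.0021] rot [0. 0. 0.]
```

Call:
step_arm:
  increments:
    - [[0.002, -0.001, 0.011], [0, 0, 0], 0.8]
    - [[0.003, 0, 0.011], [0, 0, 0], 0.8]
    - [[0, 0, 0], [0, 0, 0], 0.8]
    - [[0, 0, 0], [0, 0, 0], 0.8]

```text
time: 18.98
ee_pos: [0.545, 0.2312, 0.0726]
tcp_rot: [0.154, 0.147, 0.977, -0.024]
contact_force: [0.8, 0.2, -1.1]
grip_width: 0.355
grasp_force: 59.9
```

Run:
```python
from h import *
go([(7,18,.314),(-7,13.5,.314)])
```

```text
t 18.975 F cradle [ 0.7   0.46 -1.13] J [-0.26  0.55 -0.41  2.01  0.88  0.6  -0.06]
now cx,cz,th,cy [13.199 22.194  0.314  0.241]
shift(tool0) [ 0.0072 -0.0002  0.0021] rot [-0.0019 -0.0004  0.0007]
shift(tool0) [ 0.0147  0.     -0.    ] rot [0. 0. 0.]
```

Call:
step_arm:
  increments:
    - [[0.006, 0, 0.001], [0, 0, 0], 0.8]
    - [[0.006, 0, 0], [0, 0, 0], 0.8]
    - [[0, 0, 0], [0, 0, 0], 0.8]
    - [[0, 0, 0], [0, 0, 0], 0.8]

```text
time: 19.48
ee_pos: [0.5346, 0.2348, 0.0686]
tcp_rot: [0.155, 0.147, 0.977, -0.024]
contact_force: [1.6, -0.1, -1.5]
grip_width: 0.356
grasp_force: 59.9
```

Run:
```python
from h import *
go([(-7,13,.314)])
```

```text
t 19.475 F cradle [ 1.51  0.38 -1.51] J [-0.28  0.54 -0.4   2.03  0.9   0.59 -0.09]
now cx,cz,th,cy [ 2.251 18.242  0.315  0.652]
shift(tool0) [ 0.0104 -0.0006  0.0021] rot [-0.001   0.0008  0.0009]
```

Call:
step_arm:
  increments:
    - [[0.005, 0, 0.001], [0, 0, 0], 0.8]
    - [[0.005, 0, 0], [0, 0, 0], 0.8]
    - [[0, 0, 0], [0, 0, 0], 0.8]
    - [[0, 0, 0], [0, 0, 0], 0.8]

```text
time: 19.98
ee_pos: [0.5262, 0.2372, 0.0646]
tcp_rot: [0.155, 0.147, 0.977, -0.024]
contact_force: [4.5, -1.7, 1.4]
grip_width: 0.35
grasp_force: 60.0
```

Run:
```python
from h import *
go([(-7,13,.314),(-7,1.5+34*np.tan(.2),.2)])
```

```text
t 19.975 F cradle [ 4.77 -0.34  1.43] J [-0.3   0.54 -0.39  2.05  0.91  0.58 -0.12]
now cx,cz,th,cy [-6.536 14.26   0.315  0.507]
shift(tool0) [ 0.0008 -0.0005  0.0011] rot [-0.0012  0.0012  0.0005]
shift(tool0) [0.0015 0.     0.0045] rot [0.    0.114 0.   ]
```

Call:
step_arm:
  increments:
    - [[0.0012, 0, 0.002], [0, 0.055, 0], 0.8]
    - [[0.001, 0, 0.003], [0, 0.06, 0], 0.8]
    - [[0, 0, 0], [0, 0, 0], 0.8]
    - [[0, 0, 0], [0, 0, 0], 0.8]

```text
time: 20.48
ee_pos: [0.5257, 0.2365, 0.0587]
tcp_rot: [0.098, 0.149, 0.984, -0.016]
contact_force: [5.4, -2.7, 0.8]
grip_width: 0.35
grasp_force: 59.9
```

Run:
```python
from h import *
go([(-7,1.5+34*np.tan(.13),.13)])
p,R,s=cur();print(s["ft_torque"])
```

```text
t 20.475 F cradle [ 5.97 -0.95  0.8 ] J [-0.17  0.58 -0.49  1.98  0.75  0.63  0.09]
now cx,cz,th,cy [-6.729  8.46   0.2   -0.332]
shift(tool0) [0.0008 0.0003 0.0025] rot [-0.0021  0.0697 -0.0009]
[-0.39737795 -0.78781121  0.04335287]
```

Call:
step_arm:
  increments:
    - [[0.0006, 0.0005, 0.0013], [0, 0.035, 0], 0.8]
    - [[0.0006, 0, 0.0013], [0, 0.035, 0], 0.8]
    - [[0, 0, 0], [0, 0, 0], 0.8]
    - [[0, 0, 0], [0, 0, 0], 0.8]

```text
time: 20.98
ee_pos: [0.5255, 0.2377, 0.056]
tcp_rot: [0.064, 0.149, 0.987, -0.01]
contact_force: [6.9, -1.0, -1.0]
grip_width: 0.352
grasp_force: 59.9
```

Run:
```python
from h import *
go([(-7,1.0+34*np.tan(.06),.06),(-7,0,0)])
p,R,s=cur();print(s["ft_torque"])
```

```text
t 20.975 F cradle [ 6.88  1.04 -1.02] J [-0.1   0.62 -0.54  1.94  0.67  0.68  0.19]
now cx,cz,th,cy [-7.208  5.877  0.131  0.731]
shift(tool0) [ 0.0002 -0.0007  0.0029] rot [-0.001   0.0706 -0.0002]
shift(tool0) [0.0002 0.     0.0031] rot [ 0.    0.06 -0.  ]
[-0.25278654 -1.08104124  0.03732848]
```

Call:
step_arm:
  increments:
    - [[-0.0002, -0.0003, 0.001], [0, 0.024, 0], 0.8]
    - [[0, 0, 0.001], [0, 0.024, 0], 0.8]
    - [[0, 0, 0.001], [0, 0.024, 0], 0.8]
    - [[0, 0, 0], [0, 0, 0], 0.8]

```text
time: 21.48
ee_pos: [0.5261, 0.2375, 0.0528]
tcp_rot: [0.029, 0.15, 0.988, -0.005]
contact_force: [7.5, -0.2, -3.9]
grip_width: 0.356
grasp_force: 59.7
```

Run:
```python
from h import *
go([(-6.5,0,0)])
p,R,s=cur();print(s["ft_torque"])
c=cam("scene");cv2.imwrite("pics/s5.png",cv2.resize(c["pixels"][240:340,340:480],None,fx=5,fy=5,interpolation=cv2.INTER_CUBIC))
```

```text
t 21.475 F cradle [ 7.26  2.01 -3.88] J [-0.04  0.66 -0.58  1.9   0.6   0.73  0.29]
now cx,cz,th,cy [-6.541  2.785  0.058  0.718]
shift(tool0) [ 0.0002 -0.0007  0.0028] rot [-0.0004  0.0579 -0.0005]
[-0.15330055 -1.54958629  0.19820901]
```

View pics/s5.png

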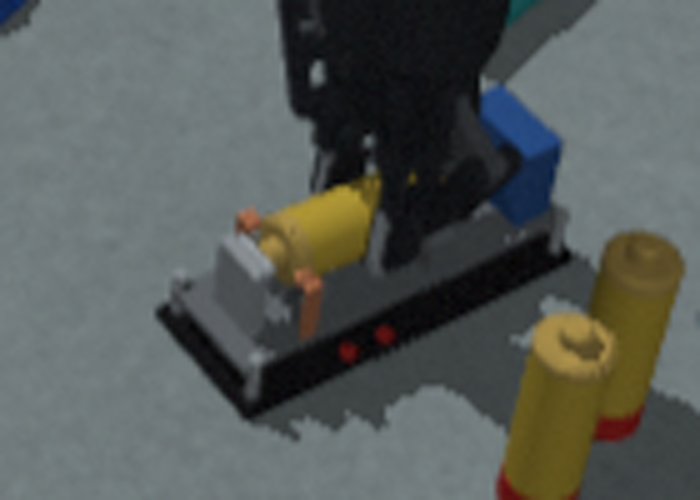

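The button at (268,255) is behind the lip and the cell sits between the clips, brass end still slightly raised. The ball is near its stop, so I ease off a little and keep pressing down.

Call:
step_arm:
  increments:
    - [[-0.0005, -0.0003, 0.001], [0, 0.02, 0], 0.8]
    - [[0, 0, 0.001], [0, 0.02, 0], 0.8]
    - [[0, 0, 0.001], [0, 0.018, 0], 0.8]
    - [[0, 0, 0], [0, 0, 0], 0.8]

```text
time: 22.02
ee_pos: [0.5263, 0.2373, 0.0502]
tcp_rot: [-0.0, 0.15, 0.989, -0.0]
contact_force: [6.1, 0.6, -0.6]
grip_width: 0.353
grasp_force: 60.2
```

Run:
```python
from h import *
go([(-6.,0,0)])
p,R,s=cur();print(s["ft_torque"])
c=cam("wrist");P,ok=cloud(c);H=hsv(c);S=H[...,1]>110;np.savez("pics/w6",**c)
yel=ok&S&(H[...,0]>15)&(H[...,0]<35)
N=np.array([-E3[1],E3[0],0]);L=np.stack([(P-HOME)@E3,(P-HOME)@N,P[...,2]-HOME[2]],-1)*1000
c2=cam("top");P,ok2=cloud(c2);H=hsv(c2);y2=ok2&(H[...,1]>110)&(H[...,0]>15)&(H[...,0]<35);L2=np.stack([(P-HOME)@E3,(P-HOME)@N,P[...,2]-HOME[2]],-1)*1000
for n,M,y in(("w",L,yel),("top",L2,y2)):
    q=M[y&(abs(M[...,1])<6)&(abs(M[...,0])<70)&(abs(M[...,2])<60)]
    for a in range(-60,60,10):
        k=q[(q[:,0]>a)&(q[:,0]<=a+10)]
        if len(k)>3:print(n,a,len(k),np.percentile(k[:,2],[50,95]).round(1))
```

```text
t 22.025 F cradle [ 5.61  2.36 -0.63] J [-0.    0.69 -0.62  1.86  0.55  0.77  0.35]
now cx,cz,th,cy [-6.22e+00  2.09e-01 -1.00e-03  5.97e-01]
shift(tool0) [-0.0002 -0.0006  0.0002] rot [-0.0005 -0.0005 -0.0004]
[-0.16545033 -1.38248691  0.15695315]
w -50 314 [15.5 16.6]
w -40 1232 [15.5 16.6]
w -30 1164 [15.5 16.6]
w -20 1132 [15.6 17.1]
w -10 1001 [15.6 16.7]
w 0 976 [15.7 16.8]
w 10 890 [15.7 16.7]
w 20 136 [15.6 16.5]
top 30 11 [16.2 18.2]
top 40 22 [ 7.7 16.8]
```

The cell lies level, top at 16 mm above the loaded axis along its length. Next I let the spring carry it forward under the lip.

Call:
step_arm:
  increments:
    - [[-0.002, -0.0003, 0.0005], [0, 0, 0], 0.8]
    - [[-0.002, 0, 0], [0, 0, 0], 0.8]
    - [[-0.0015, 0, 0], [0, 0, 0], 0.8]
    - [[0, 0, 0], [0, 0, 0], 0.8]
    - [[0, 0, 0], [0, 0, 0], 0.8]

```text
time: 22.75
ee_pos: [0.5303, 0.2361, 0.0499]
tcp_rot: [-0.0, 0.149, 0.989, -0.0]
contact_force: [2.2, 1.7, 5.4]
grip_width: 0.352
grasp_force: 60.5
```

Run:
```python
from h import *
go([(0,0,0)])
c=cam("scene");cv2.imwrite("pics/s7.png",cv2.resize(c["pixels"][240:340,340:480],None,fx=5,fy=5,interpolation=cv2.INTER_CUBIC))
```

```text
t 22.75 F cradle [1.6  2.27 5.37] J [ 0.    0.69 -0.61  1.85  0.55  0.78  0.36]
now cx,cz,th,cy [-1.994e+00 -9.100e-02 -1.000e-03  6.720e-01]
shift(tool0) [-0.002  -0.0007 -0.0001] rot [-0.0008 -0.0008  0.001 ]
```

View pics/s7.png

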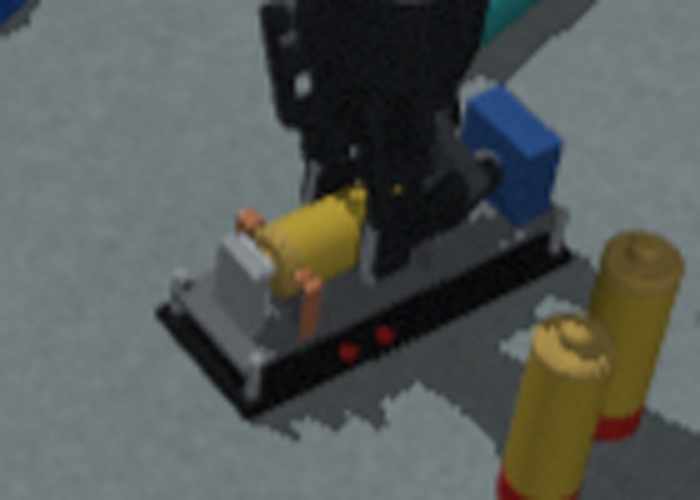

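The button is now hidden under the lip (about (265,262)) and the clips stand above the cell's shoulders. I release and lift.

Call:
step_arm:
  increments:
    - [[0, 0, 0], [0, 0, 0], 0.5]
    - [[0, 0, 0], [0, 0, 0], 0.2]
    - [[0, 0, 0], [0, 0, 0], 0.1]
    - [[0, 0, 0], [0, 0, 0], 0.1]
    - [[0, 0, -0.02], [0, 0, 0], 0.1]
    - [[0, 0, -0.04], [0, 0, 0], 0.1]
    - [[0, 0, -0.05], [0, 0, 0], 0.1]
    - [[0, 0, -0.05], [0, 0, 0], 0.1]
    - [[0, 0, 0], [0, 0, 0], 0.1]
    - [[0, 0, 0], [0, 0, 0], 0.1]

```text
time: 24.05
ee_pos: [0.5306, 0.2353, 0.2104]
tcp_rot: [0.0, 0.149, 0.989, -0.001]
contact_force: [-0.4, -0.3, -1.1]
grip_width: 0.903
grasp_force: 0.0
```

Run:
```python
from h import *
p,R,s=cur();print(p,s["time"],s["contact_force"])
c=cam("wrist");P,ok=cloud(c);H=hsv(c);S=H[...,1]>110
a=c["pixels"];b=cam("scene")["pixels"][240:340,340:480]
b=cv2.resize(b,(560,400),interpolation=cv2.INTER_CUBIC)
cv2.imwrite("pics/f8.png",np.hstack([cv2.resize(a[20:420,200:440],(240,400)),b]))
N=np.array([-E3[1],E3[0],0]);L=np.stack([(P-HOME)@E3,(P-HOME)@N,P[...,2]-HOME[2]],-1)*1000
dark=ok&(L[...,2]>5)&(L[...,2]<25)&(abs(L[...,1])<4)&(abs(L[...,0])<70)
q=L[dark]
for k in range(-70,70,10):
    m=q[(q[:,0]>k)&(q[:,0]<=k+10)]
    if len(m)>3:print(k,len(m),np.median(m[:,2]).round(1),m[:,0].max().round(1),m[:,0].min().round(1))
```

```text
[0.53062891 0.23528398 0.2103735 ] 24.05 [-0.36386715 -0.33167445 -1.0911399 ]
-70 162 6.8 -60.3 -69.6
-60 142 15.4 -50.1 -59.7
-50 180 16.1 -40.0 -49.6
-40 170 16.0 -30.1 -39.6
-30 175 16.0 -20.1 -29.9
-20 168 15.9 -10.1 -20.0
-10 164 16.1 -0.0 -9.9
0 161 16.2 10.0 0.0
10 147 16.3 19.9 10.0
20 143 16.3 30.0 20.0
30 140 16.4 40.0 30.1
40 101 12.5 50.0 40.1
50 127 13.1 60.0 50.0
60 26 12.8 62.0 60.1
```

View pics/f8.png

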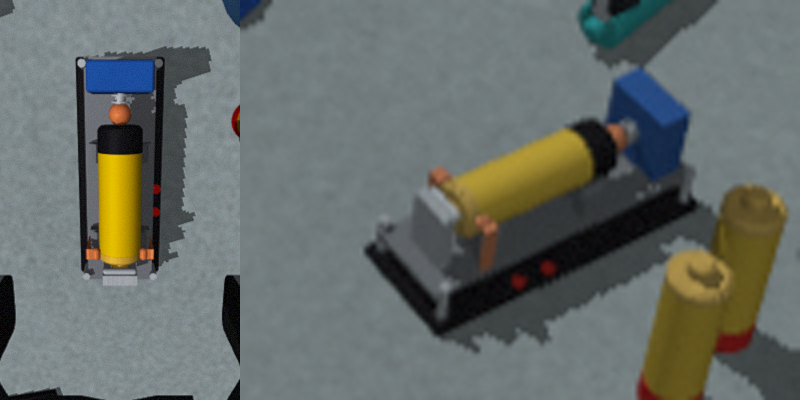

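The cell lies level (top at 16.0 to 16.4 mm above the axis along its length). Its black end is on the ball at (120,113), its shoulder is between the clips at (92,254) and (146,254), and its button is under the lip at (120,275). The gripper is clear and the spares are untouched, so I hand in.

```bash
python3 -c "
from rig import r
print(r.hand_in())"
```

```text
the job is handed in; nothing more can be done
None
```

I loaded the yellow cell into the empty cradle and handed the job in at about 24 s. It sits black end on the sprung contact, brass end between the clips, button under the lip and lying level, and the gripper is open and clear. I judged this from the camera views; the detector pin's travel was never read directly.

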